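# Snap the yellow cassette into the free bay

## Robot

A 6-joint arm with a two-finger parallel gripper is mounted at the origin on the work surface. World frame = base frame: x ahead of the robot, y to its left, z up, the work surface at z = 0. Lengths are in m, angles in rad, forces in N, time in s.
With the tool pointing down it reaches from about 0.325 to 0.9 m from the base axis. Payload 6.1 kg.
Tool frame: the origin (TCP) lies midway between the tips of the shut fingers; the grasp point (between the pads) lies 19 mm behind it; z points along the fingers, y is the line along which they close (so a half turn about z gives the same grasp; the last joint's range is limited). The gripper opens to 87 mm and grips with 3 to 60 N. Pads are 19 mm wide; open, the fingers measure 117 mm over their backs; the gripper's body (75 mm by 190 mm) begins 51 mm behind the grasp point.
Start: joints at [-1.393, 0.22, 1.526, -0, 1.395, -0.126], TCP at [0.187, -0.596, 0.223] pointing down, gripper open.
Joint ranges: [-2.98, 2.98], [-0.91, 2.08], [0.09, 2.57], [-1.24, 4.39], [0.2, 2.65], [-2.68, 2.68]. Speed limits (rad/s): [2.57, 2.57, 3.01, 3.14, 3.14, 3.14].

## Interface

Orientations are given as a unit quaternion [x, y, z, w].
In Python, from bench import read_state, imaging, ticket, masks_of gives the robot as it stands.
- The arm moves only by the tool send_rows, never from a script. Its argument "targets" is a list of rows, each an object with "travel": the shift along the tool's x, y, z in mm, a list of three; "turn": the turn, a rotation vector about the tool's x, y, z in rad, a list of three; "fingers": the finger opening in mm, from 0 to 87. In form: [{"travel": [x, y, z], "turn": [wx, wy, wz], "fingers": fingers}, ...]. A call has exactly 10 rows; each row shifts and turns the commanded pose from where the row before left it, along the tool's axes as they then stand; what a row does not reach is not made up. A row lasts 1/8 s, in which the tool goes at most 62.5 mm and 10.7 degrees, less where a joint would pass 70% of its speed; a pose out of reach is approached as far as the arm can. A call is refused whole if a number of a shift passes 62.5 or a number of a turn 0.188, either way. A call with a gripper value outside its range is refused whole. The fingers move at their own pace and stop on an object; "squeeze" is the grip in N (left out, the last holds). Time passes only in rows, so rows that do not move let the fingers close, or fill a call up. It gives the time, the measured TCP pose, the force, the opening and the grip force at its end, in the units of the state.
- read_state(): the state, without advancing time (a new reading comes with each control period).
- imaging.snapshot(name): name is "scene" or "top" or "wrist"; returns a dict with "pixels" (400x640x3 uint8, red, green, blue), "fx", "fy", "cx", "cy" (pixels), "k1" (the pictures are not rectified: a ray, as slopes to the right and down, at radius r is drawn at 1 + k1 r^2 times it, then the intrinsics apply), "extrinsics" (4x4, takes a point from camera to world coordinates); the wrist camera has in their place "mount" (4x4, takes a point from camera to tool coordinates, whose origin is the TCP and whose axes are the flange's). Camera axes: x right, y up, looking along -z (the intrinsics and any distortion apply to the point x, -y, -z); pixel columns grow to the right and rows downward; lengths in m; the calibration is good to about 2 mm. A picture is of the moment at which its call begins: read the wrist's pose just before it. There is no depth.
- ticket.hand_in(): hands the job in; it is judged then, once.
Trained networks look in a picture, given as the dict that the camera call returned (one of the last four; its "shot" number tells which), for a name from the list of things; names that differ only in an ending like _2 or _b are one class to them, and where a whole thing is asked for, a point or a joint stands for the part that bears it (a point fixed in the world has none). Each returns a list of dicts, best first, with "score" (0 to 1); they miss things now and then, are a little off and sometimes report something else, mostly with a low value. They report only what shows in the picture. A call takes as long as a camera call.
- masks_of(picture, target): "region" (400x640 bool, what is visible of it) and "centre" ([column, row] in pixels, amid what is visible of it).
The state is a dict: "t": time; "joint_pos": joint angles; "dq": joint speeds; "tau": joint torques, N m; "eef_pos": TCP position; "orientation": TCP orientation; "ft_force": force on the tool from outside, world axes, zero at the start; "moment": the same for the moment, N m; "grip_width": finger opening in m; "gripper_force": force on a finger pad.
Only numpy, scipy, OpenCV 4.12 (cv2) and the standard library are available. Lean on these libraries where they do the work, as an engineer would, in place of code of your own. Each camera call takes 0.05 s, during which the arm holds its last target. There are 200 camera calls.

## Task

Load the yellow cassette into the empty bay: lower it upright into the pocket so that it presses the red spring latch open, and push it fully down until the latch snaps back over its shoulder, then let go and clear away. Leave the white spare cassette standing where it is.

Things in the scene. Friction and masses are not known exactly. Their poses are not given: they have to be found in the camera images.
- cassette_yellow: Yellow cassette, 140 g, upright on the bench: block 36 (x) x 70 (y) x 40 mm (z) with a grip tab 10 (x) x 36 (y) x 45 mm centred on top (85 mm in all). Grip the tab from above across its 36 mm, fingers closing along y, fingertips 49 mm above the underside, so they pass beside the latch. Block top (40 mm) = shoulder for the latch. Origin: centre of underside. Half turn = same.
- bay: Empty black pocket on a fixed base plate, red latch at its +x side. Origin: bench height under pocket centre. Cassette goes in with y along bay y, either way round. Inside 44 (x) x 82 mm (y), floor 8 mm up. Walls flare outward 10 to 12 mm at the top: -x wall 80 mm high, +x 48, ends 53; grey latch cheeks 90, at x 36-72. A like bay holding a blue cassette (top 93) is 160 mm or more off in y.
- latch (a joint): Travel (m) along bay +x of the empty bay's red latch: 0 = at rest, 5 to 13 mm as a cassette passes, stop 24 mm. 24 mm wide, centred on bay y = 0. Nose reaches in to bay x = 9 mm: flat underside 50.5 mm above bench, top slopes up to x = 30 mm at 96 mm. Pushing a cassette straight down wedges it back (4 to 7 N); once seated on the floor it springs back 2.5 mm above the shoulder.
- cassette_white: White spare cassette, same shape as the yellow one, standing loose on the bench; leave alone. Origin: centre of its underside.

How it is judged:
By the outcome, as a careful person would: the job done as asked, in the order asked, and still so for the second after the job is handed in, with the robot touching nothing.
It also fails if it takes over 38 s, if anything falls off the work surface, if the arm or the gripper's body presses on something with over 40 N, if the wrist force passes 120 N, or if a joint passes its speed limit or range.

## Working session

There is one attempt and no reset: what is moved stays moved. The work goes in short steps, Python scripts to look and compute and a tool call to move; the robot and the scene stay as the last step left them, time stands still between calls to the robot, and variables do not carry over. Pictures are saved under pics/ and viewed, at most 10 in all, crops included, and the job is handed in when it is done.

Besides the shell and the picture viewer there is one more tool, called after "Emit:" by a JSON object that holds its "fn" and its "kwargs". send_rows: Moves the arm, as the interface text tells. Its arguments: {"type":"object","properties":{"targets":{"type":"array"},"squeeze":{"type":"number"}},"required":["targets"]}

```bash
mkdir -p pics; ls
python3 - <<'E'
from bench import read_state, imaging, masks_of
import cv2,numpy as np,pickle
print({k:np.round(v,3).tolist() for k,v in read_state().items()})
S={}
for n in("scene","top"):
    p=imaging.snapshot(n);S[n]=p
    cv2.imwrite(f"pics/{n}.png",p["pixels"][:,:,::-1])
    print(n,p["fx"],p["cx"],p["cy"],p["k1"],np.round(p["extrinsics"],3).tolist())
    for t in("cassette_yellow","bay","latch","cassette_white"):
        for m in masks_of(p,t)[:3]:
            r=m["region"];ys,xs=np.where(r);print(t,round(m["score"],2),np.round(m["centre"],1),r.sum(),xs.min(),xs.max(),ys.min(),ys.max())
E
```

```text
pics
{'t': 0.0, 'joint_pos': [-1.393, 0.221, 1.528, -0.0, 1.395, -0.126], 'dq': [0.001, 0.001, -0.001, 0.001, -0.002, -0.002], 'tau': [-0.0, -49.462, -38.738, 0.07, 0.057, -0.0], 'eef_pos': [0.187, -0.596, 0.221], 'orientation': [0.988, 0.151, -0.0, -0.001], 'ft_force': [-0.27, 0.457, -0.561], 'moment': [-0.014, -0.038, -0.028], 'gripper_force': 0.0, 'grip_width': 0.087}
scene 392.7147712264411 324.6701249896303 203.49541615580048 -0.058174803142107726 [[0.316, -0.546, 0.776, 1.032], [0.949, 0.194, -0.25, -0.166], [-0.014, 0.815, 0.579, 0.413], [0.0, 0.0, 0.0, 1.0]]
cassette_yellow 0.97 [410.5 164.1] 1267 390 431 139 184
bay 0.65 [443.5 221.3] 5886 404 485 178 264
latch 0.89 [457.2 211.7] 675 443 465 193 231
cassette_white 0.85 [257.9 190.4] 1569 239 281 162 209
top 509.8466071327911 321.83002365822085 203.80933737816886 -0.116190185175899 [[0.011, 0.992, -0.128, 0.457], [-1.0, 0.014, 0.023, 0.003], [0.025, 0.127, 0.992, 0.758], [0.0, 0.0, 0.0, 1.0]]
cassette_yellow 0.56 [177.8 270.9] 1336 146 201 255 283
bay 0.72 [204.3 145.9] 6230 151 256 97 198
latch 0.68 [203.8 129.5] 953 190 218 104 151
cassette_white 0.66 [377.1 285.6] 1375 350 405 265 303
```

View pics/scene.png

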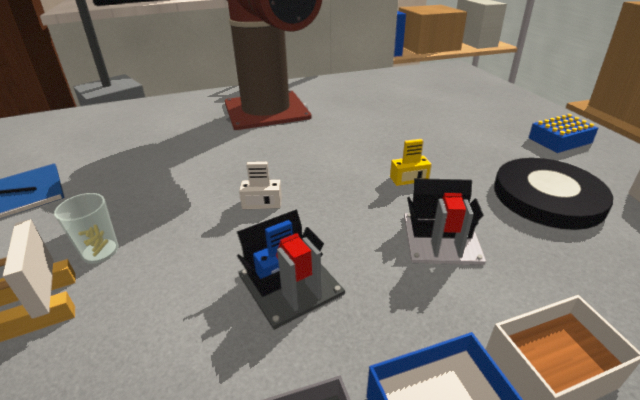

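View pics/top.png

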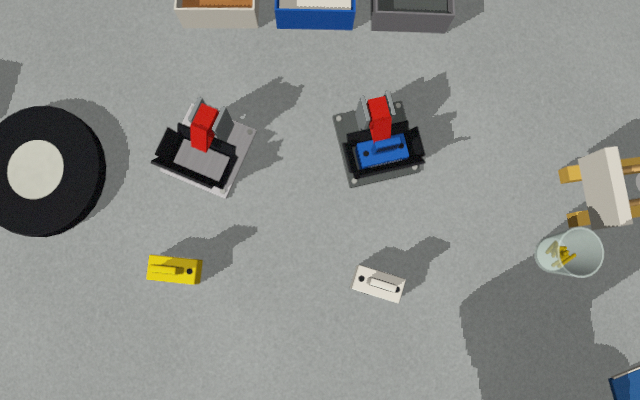

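Top view: the yellow cassette is at about (175,270), the empty bay with its light plate at about (205,150) and its red latch at (204,129). The blue-loaded bay is at (382,145) and the white spare at (378,284). The scene view agrees. Next I fit coarse poses from both views.

```bash
cat > h.py <<'E'
import numpy as np,cv2
from scipy.optimize import minimize
from scipy.spatial.transform import Rotation as R
def T_of(p,st=None):
    if "extrinsics" in p: return np.array(p["extrinsics"])
    T=np.eye(4);T[:3,:3]=R.from_quat(st["orientation"]).as_matrix();T[:3,3]=st["eef_pos"]
    return T@np.array(p["mount"])
def proj(p,T,X):
    c=(np.atleast_2d(X)-T[:3,3])@T[:3,:3]
    s=np.c_[c[:,0]/-c[:,2],c[:,1]/c[:,2]]          # slopes right, down
    s=s*(1+p["k1"]*(s**2).sum(1,keepdims=True))
    return s*[p["fx"],p["fy"]]+[p["cx"],p["cy"]]
def ray(p,T,uv):
    s0=(np.atleast_2d(uv)-[p["cx"],p["cy"]])/[p["fx"],p["fy"]];s=s0.copy()
    for _ in range(20): s=s0/(1+p["k1"]*(s**2).sum(1,keepdims=True))
    d=np.c_[s[:,0],-s[:,1],-np.ones(len(s))]@T[:3,:3].T
    return T[:3,3],d
def onz(p,T,uv,z):
    o,d=ray(p,T,uv);return o+d*((z-o[2])/d[:,2])[:,None]
def tri(obs):
    A=np.zeros((3,3));b=np.zeros(3)
    for p,T,uv in obs:
        o,d=ray(p,T,uv);d=d[0]/np.linalg.norm(d);M=np.eye(3)-np.outer(d,d);A+=M;b+=M@o
    return np.linalg.solve(A,b)
def box(sx,sy,z0,z1): return np.array([[a*sx/2,b*sy/2,z] for a in(-1,1) for b in(-1,1) for z in(z0,z1)])
BOX=[box(.036,.07,0,.04),box(.01,.036,.04,.085)]
def pose(q,X):
    c,s=np.cos(q[3]),np.sin(q[3]);return X@np.array([[c,s,0],[-s,c,0],[0,0,1]])+q[:3]
def fit(views,q0,boxes=BOX):
    # views: (p,T,region); silhouettes drawn with subpixel shift
    def cost(q):
        e=0
        for p,T,m in views:
            I=np.zeros(m.shape,np.uint8)
            for B in boxes:
                h=cv2.convexHull(proj(p,T,pose(q,B)).astype(np.float32))
                J=np.zeros_like(I);cv2.fillConvexPoly(J,np.round(h*256).astype(np.int32),255,cv2.LINE_AA,8);I=np.maximum(I,J)
            a=I/255.;e+=np.abs(a-m).sum()/m.sum()
        return e/len(views)
    best=None
    for dy in(0,.8,1.6,2.4):
        s0=np.array(q0)+[0,0,0,dy]
        r=minimize(cost,s0,method="Nelder-Mead",options=dict(initial_simplex=np.vstack([s0]+[s0+d for d in np.diag([.015,.015,.01,.3])]),xatol=1e-4,fatol=1e-4,maxiter=400))
        if best is None or r.fun<best.fun: best=r
    return best
E
python3 - <<'E'
from h import *
from bench import *
S={n:imaging.snapshot(n) for n in("scene","top")}
for t in("cassette_yellow","cassette_white","latch","bay"):
    V=[(p,T_of(p),masks_of(p,t)[0]) for p in S.values()]
    X=tri([(p,T,m["centre"]) for p,T,m in V]);print(t,X.round(4))
    if t[0]=="c":
        r=fit([(p,T,m["region"]) for p,T,m in V],[X[0],X[1],0,0]);print(r.x.round(4),r.fun)
p=S["top"];T=T_of(p)
# empty bay corners of -x wall top outer edge ~ and floor
print(onz(p,T,[[204,164]],.008), onz(p,T,[[196,148],[212,155]],.07))
print(np.round(imaging.snapshot("wrist")["mount"],3).tolist())
E
```

```text
cassette_yellow [0.5041 0.0191 0.1258]
[ 0.1758  0.3763 -0.175   8.5166] 0.7245477783932384
cassette_white [ 0.4346 -0.0969  0.0291]
[ 0.4373 -0.0954 -0.0028 -0.2863] 0.09898743048283364
latch [0.6503 0.1568 0.0672]Traceback (most recent call last):
  File "<stdin>", line 5, in <module>
IndexError: list index out of range
```

Run:
```python
from h import *
from bench import *
S={n:imaging.snapshot(n) for n in("scene","top","wrist")}
print(np.round(S["wrist"]["mount"],3).tolist())
exp={"scene":(410,164),"top":(176,270)}
V=[]
for n in exp:
    p=S[n];c=[m for m in masks_of(p,"cassette_yellow") if np.hypot(*(np.array(m["centre"])-exp[n]))<12]
    print(n,len(c))
    if c:V.append((p,T_of(p),c[0]))
X=tri([(p,T,m["centre"]) for p,T,m in V]);print(X.round(4))
r=fit([(p,T,m["region"]) for p,T,m in V],[X[0],X[1],0,0]);print(r.x.round(4),r.fun)
p=S["top"];T=T_of(p)
print(onz(p,T,[[204,164]],.008).round(3), onz(p,T,[[204,129.5]],.07).round(3))
```

```text
[[0.001, 0.963, 0.271, 0.075], [1.0, -0.001, -0.001, -0.0], [-0.001, 0.271, -0.963, -0.161], [0.0, 0.0, 0.0, 1.0]]
scene 1
top 1
[0.4517 0.1956 0.0298]
[ 4.5390e-01  1.9780e-01 -1.0000e-03  3.0768e+00] 0.11373151291327656
[[0.611 0.163 0.008]] [[0.648 0.152 0.07 ]]
```

Emit:
{"fn": "send_rows", "kwargs": {"targets": [{"travel": [41.3, -45.1, -2.7], "turn": [0, 0, 0], "fingers": 60}, {"travel": [41.3, -45.1, -2.7], "turn": [0, 0, 0], "fingers": 60}, {"travel": [41.3, -45.1, -2.7], "turn": [0, 0, 0], "fingers": 60}, {"travel": [41.3, -45.1, -2.7], "turn": [0, 0, 0], "fingers": 60}, {"travel": [41.3, -45.1, -2.7], "turn": [0, 0, 0], "fingers": 60}, {"travel": [41.3, -45.1, -2.7], "turn": [0, 0, 0], "fingers": 60}, {"travel": [41.3, -45.1, -2.7], "turn": [0, 0, 0], "fingers": 60}, {"travel": [41.3, -45.1, -2.7], "turn": [0, 0, 0], "fingers": 60}, {"travel": [41.3, -45.1, -2.7], "turn": [0, 0, 0], "fingers": 60}, {"travel": [41.3, -45.1, -2.7], "turn": [0, 0, 0], "fingers": 60}]}}

```text
t: 2.5
eef_pos: [0.4468, -0.0406, 0.2502]
orientation: [0.988, 0.151, 0.001, 0.0]
ft_force: [0.8, -1.6, 0.0]
grip_width: 0.0598
gripper_force: 0.0
```

Emit:
{"fn": "send_rows", "kwargs": {"targets": [{"travel": [41.3, -45.1, -2.7], "turn": [0, 0, 0], "fingers": 60}, {"travel": [41.3, -45.1, -2.7], "turn": [0, 0, 0], "fingers": 60}, {"travel": [41.3, -45.1, -2.7], "turn": [0, 0, 0], "fingers": 60}, {"travel": [41.3, -45.1, -2.7], "turn": [0, 0, 0], "fingers": 60}, {"travel": [0, 0, 0], "turn": [0, 0, 0.12], "fingers": 60}, {"travel": [0, 0, 0], "turn": [0, 0, 0.12], "fingers": 60}, {"travel": [0, 0, 0], "turn": [0, 0, 0.12], "fingers": 60}, {"travel": [0, 0, 0], "turn": [0, 0, 0], "fingers": 60}, {"travel": [0, 0, 0], "turn": [0, 0, 0], "fingers": 60}, {"travel": [0, 0, 0], "turn": [0, 0, 0], "fingers": 60}]}}

```text
t: 3.75
eef_pos: [0.5498, 0.179, 0.2604]
orientation: [1.0, -0.028, 0.0, -0.0]
ft_force: [0.3, -0.9, -0.2]
grip_width: 0.06
gripper_force: 0.0
```

Run:
```python
from h import *
from bench import *
import pickle
s=read_state();p=imaging.snapshot("wrist");print(s["t"],s["eef_pos"],s["orientation"],np.round(s["joint_pos"],2),p["fx"],p["k1"])
cv2.imwrite("pics/w1.png",p["pixels"][:,:,::-1]);T=T_of(p,s)
pickle.dump((s,p),open("w1.pkl","wb"))
for t in("cassette_yellow","latch","bay"):
    for m in masks_of(p,t)[:2]:
        print(t,m["score"],m["centre"])
        if t[0]=="c" and m["score"]>.4:
            X=onz(p,T,[m["centre"]],.04)[0];r=fit([(p,T,m["region"])],[*X[:2],0,0]);print(X.round(3),r.x.round(4),r.fun)
```

```text
3.75 [0.54979817 0.17900113 0.26039422] [ 9.99621496e-01 -2.75111632e-02  3.74955530e-05 -1.20035682e-05] [0.18 0.09 1.61 0.   1.45 1.8 ] 290.989162334399 -0.03477652105571349
cassette_yellow 0.81 [310.8, 234.9]
[0.462 0.2   0.04 ] [ 0.4397  0.1976 -0.0332 -0.0815] 0.04832407978614024
latch 0.85 [344.0, 89.3]
bay 0.92 [332.6, 106.4]
```

View pics/w1.png

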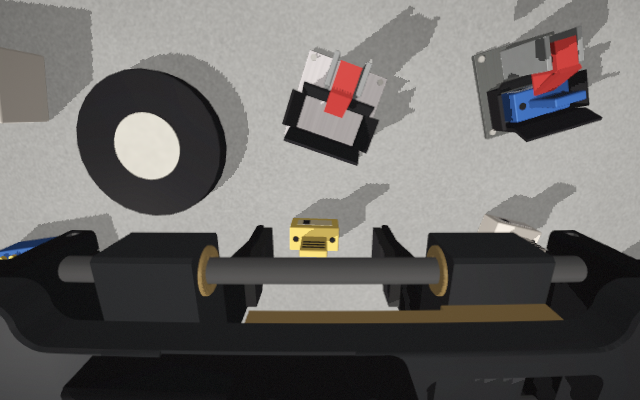

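The wrist view shows the empty bay at (332,106) with its latch at (344,89). The yellow cassette at (314,240) is half hidden by the gripper. I'll step back and up for a second view of both.

Emit:
{"fn": "send_rows", "kwargs": {"targets": [{"travel": [-31, 12, -23], "turn": [0, 0, 0], "fingers": 60}, {"travel": [-31, 12, -23], "turn": [0, 0, 0], "fingers": 60}, {"travel": [-31, 12, -23], "turn": [0, 0, 0], "fingers": 60}, {"travel": [0, 0, 0], "turn": [0, 0, 0], "fingers": 60}, {"travel": [0, 0, 0], "turn": [0, 0, 0], "fingers": 60}, {"travel": [0, 0, 0], "turn": [0, 0, 0], "fingers": 60}, {"travel": [0, 0, 0], "turn": [0, 0, 0], "fingers": 60}, {"travel": [0, 0, 0], "turn": [0, 0, 0], "fingers": 60}, {"travel": [0, 0, 0], "turn": [0, 0, 0], "fingers": 60}, {"travel": [0, 0, 0], "turn": [0, 0, 0], "fingers": 60}]}}

```text
t: 5.2
eef_pos: [0.455, 0.1484, 0.3293]
orientation: [1.0, -0.028, -0.0, 0.0]
ft_force: [1.0, -0.1, 0.2]
grip_width: 0.0597
gripper_force: 0.0
```

Run:
```python
from h import *
from bench import *
import pickle
s=read_state();p=imaging.snapshot("wrist");print(s["t"],s["eef_pos"],s["orientation"])
T=T_of(p,s);pickle.dump((s,p),open("w2.pkl","wb"))
for t in("cassette_yellow","latch","bay"):
    for m in masks_of(p,t)[:2]:
        print(t,m["score"],m["centre"])
        if t[0]=="c" and m["score"]>.4:
            X=onz(p,T,[m["centre"]],.04)[0];r=fit([(p,T,m["region"])],[*X[:2],0,0]);print(X.round(3),r.x.round(4),r.fun)
            V=[(p,T,m["region"])]
            for n,e in{"scene":(410,164),"top":(176,270)}.items():
                q=imaging.snapshot(n);c=[a for a in masks_of(q,t) if np.hypot(*(np.array(a["centre"])-e))<12]
                if c:V.append((q,T_of(q),c[0]["region"]))
            r=fit(V,[*X[:2],0,0]);print("all",len(V),r.x.round(4),r.fun)
s1,p1=pickle.load(open("w1.pkl","rb"))
a=cv2.resize(p1["pixels"][30:180,270:400],None,fx=3.5,fy=3.5,interpolation=cv2.INTER_CUBIC)
b=cv2.resize(p["pixels"],(640,400))
cv2.imwrite("pics/w1c.png",a[:,:,::-1]);cv2.imwrite("pics/w2.png",b[:,:,::-1])
```

```text
5.2 [0.45496744 0.14837356 0.32928733] [ 9.99605368e-01 -2.80910123e-02 -5.03209910e-05  3.20377645e-06]
cassette_yellow 0.81 [291.1, 162.2]
[0.461 0.197 0.04 ] [ 0.451   0.1987 -0.0234 -0.0559] 0.04569627332350398
all 2 [ 4.5430e-01  1.9600e-01 -1.2000e-03  3.1188e+00] 0.12425833395860872
latch 0.96 [313.3, 20.1]
bay 0.9 [307.2, 40.7]
```

View pics/w1c.png

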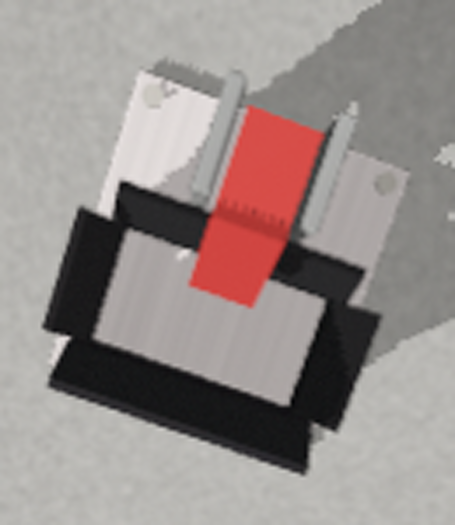

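View pics/w2.png

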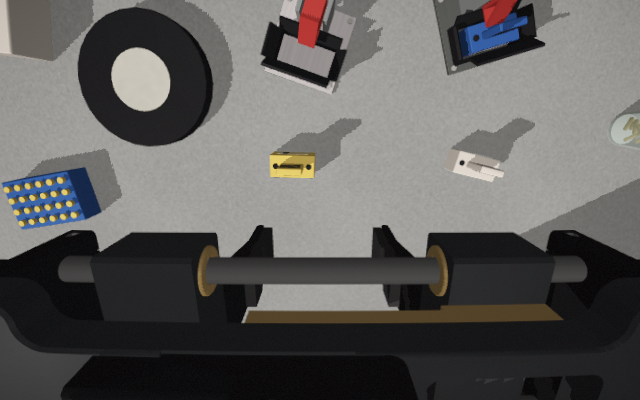

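Crop w1c shows the pocket floor fully, with crop corners at about (93,340), (290,406), (326,298) and (128,228). The latch nose edge runs (190,285)–(255,307). w2 shows the yellow cassette whole at (292,165) and the bay at (305,45). Next I compute the bay pose from these.

Run:
```python
from h import *
from bench import *
import pickle
s1,p1=pickle.load(open("w1.pkl","rb"));T1=T_of(p1,s1)
s2,p2=pickle.load(open("w2.pkl","rb"));T2=T_of(p2,s2)
cr=lambda a:(np.array(a,float)+.5)/3.5-.5+[270,30]
F=onz(p1,T1,cr([[93,340],[290,406],[326,298],[128,228]]),.008)  # +y-x, -y-x, -y+x, +y+x
print("floor",F.round(4).tolist(),"len y",np.linalg.norm(F[0]-F[1]),np.linalg.norm(F[2]-F[3]),"x",np.linalg.norm(F[0]-F[3]),np.linalg.norm(F[1]-F[2]))
c=F.mean(0);e=(F[0]-F[1]+F[3]-F[2]);yaw=np.arctan2(-e[0],e[1]);print("bay",c.round(4),"yaw",yaw)
N=onz(p1,T1,cr([[190,285],[255,307]]),.0505);x=np.array([np.cos(yaw),np.sin(yaw),0]);y=np.array([-np.sin(yaw),np.cos(yaw),0])
print("nose bay x",(N-c)@x,"y",(N-c)@y)
# overlay check in the other views
m=[[a*.022,b*.041,.008] for a,b in((-1,1),(-1,-1),(1,-1),(1,1))]
m2=[[-.034,b*.043,.08] for b in(1,-1)]+[[.009,b*.012,.0505] for b in(1,-1)]+[[.03,b*.012,.096] for b in(1,-1)]
pt=imaging.snapshot("top");ps=imaging.snapshot("scene")
out=[]
for p,T,(x0,y0,w,h),k in((p1,T1,(265,30,150,150),2.6),(p2,T2,(240,0,130,110),3),(pt,T_of(pt),(140,85,120,120),3.3),(ps,T_of(ps),(390,165,110,110),3.5)):
    k=390/w
    I=cv2.resize(p["pixels"][y0:y0+h,x0:x0+w],None,fx=k,fy=k,interpolation=cv2.INTER_CUBIC)
    def d(P,col,cl=False):
        P=(proj(p,T,pose([c[0],c[1],0,yaw],np.array(P)))-[x0,y0]+.5)*k
        cv2.polylines(I,[np.int32(P)],cl,col,1)
    d(m,(0,255,0),True);d(m2[:2],(255,255,0));d([m2[2],m2[3],m2[5],m2[4]],(0,255,255),True)
    I=cv2.resize(I,None,fx=295/I.shape[0],fy=295/I.shape[0]);out.append(cv2.copyMakeBorder(I,0,0,0,390-min(390,I.shape[1]),cv2.BORDER_CONSTANT)[:,:390])
cv2.imwrite("pics/ov.png",np.vstack([np.hstack(out[:2]),np.hstack(out[2:])])[:,:,::-1])
# yellow: wrist view with z=0
mk=[a for a in masks_of(p2,"cassette_yellow")] if 0 else None
pw=imaging.snapshot("wrist");Tw=T_of(pw,read_state());V=masks_of(pw,"cassette_yellow")[0]
r0=lambda q:q
import h
best=None
M=V["region"]
def cost(q):
    I=np.zeros(M.shape,np.uint8)
    for B in BOX:
        hh=cv2.convexHull(proj(pw,Tw,pose([q[0],q[1],0,q[2]],B)).astype(np.float32));J=np.zeros_like(I);cv2.fillConvexPoly(J,np.round(hh*256).astype(np.int32),255,cv2.LINE_AA,8);I=np.maximum(I,J)
    return np.abs(I/255.-M).sum()/M.sum()
q0=np.array([.454,.197,-.05]);r=minimize(cost,q0,method="Nelder-Mead",options=dict(initial_simplex=np.vstack([q0]+[q0+d for d in np.diag([.01,.01,.2])])));print("yellow z=0",V["score"],r.x.round(4),r.fun)
```

```text
floor [[0.6104, 0.2118, 0.008], [0.5802, 0.1346, 0.008], [0.6215, 0.1193, 0.008], [0.6518, 0.1951, 0.008]] len y 0.08293785360286732 0.08162554314546598 x 0.044650186404957354 0.04407470119792148
bay [0.616  0.1652 0.008 ] yaw -0.3759699174649892
nose bay x [0.00917447 0.00934375] y [ 0.01161518 -0.01251086]
yellow z=0 0.73 [ 0.4548  0.1956 -0.0772] 0.10272945257895005
```

View pics/ov.png

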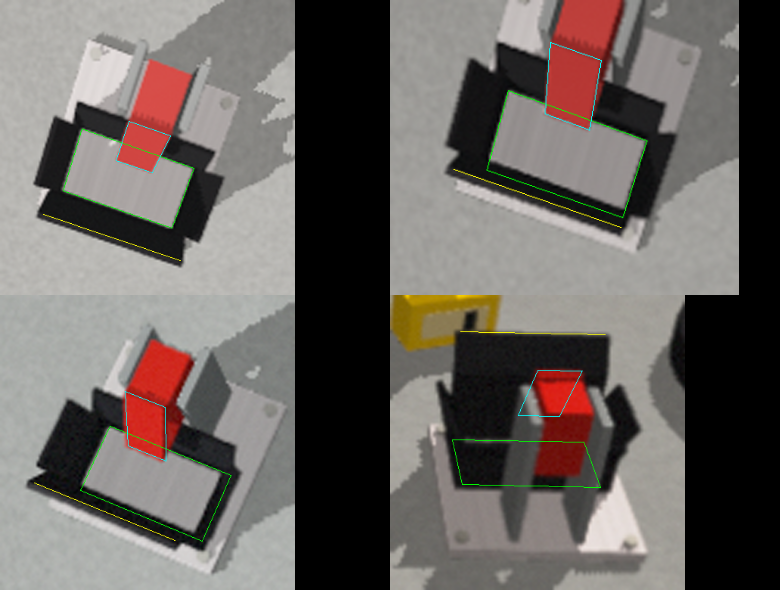

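All views agree: the bay is at (0.616, 0.165), yaw −0.376. Floor size 83×44 mm and nose at x = 9 mm, y = ±12 mm match the text. Now the grasp descent.

Emit:
{"fn": "send_rows", "kwargs": {"targets": [{"travel": [-3, -48, 0], "turn": [0, 0, 0.01], "fingers": 70}, {"travel": [0, 0, 55], "turn": [0, 0, 0], "fingers": 70}, {"travel": [0, 0, 55], "turn": [0, 0, 0], "fingers": 70}, {"travel": [0, 0, 55], "turn": [0, 0, 0], "fingers": 70}, {"travel": [0, 0, 55], "turn": [0, 0, 0], "fingers": 70}, {"travel": [0, 0, 40], "turn": [0, 0, 0], "fingers": 70}, {"travel": [0, 0, 20], "turn": [0, 0, 0], "fingers": 70}, {"travel": [0, 0, 0], "turn": [0, 0, 0], "fingers": 70}, {"travel": [0, 0, 0], "turn": [0, 0, 0], "fingers": 70}, {"travel": [0, 0, 0], "turn": [0, 0, 0], "fingers": 70}]}}

```text
t: 7.05
eef_pos: [0.4559, 0.1968, 0.0509]
orientation: [0.999, -0.033, 0.001, -0.0]
ft_force: [0.3, 0.2, 0.4]
grip_width: 0.0697
gripper_force: 0.0
```

Emit:
{"fn": "send_rows", "kwargs": {"targets": [{"travel": [-1, 0, 2], "turn": [0, 0, 0], "fingers": 70}, {"travel": [0, 0, 0], "turn": [0, 0, 0], "fingers": 70}, {"travel": [0, 0, 0], "turn": [0, 0, 0], "fingers": 30}, {"travel": [0, 0, 0], "turn": [0, 0, 0], "fingers": 30}, {"travel": [0, 0, 0], "turn": [0, 0, 0], "fingers": 30}, {"travel": [0, 0, 0], "turn": [0, 0, 0], "fingers": 30}, {"travel": [0, 0, 0], "turn": [0, 0, 0], "fingers": 30}, {"travel": [0, 0, 0], "turn": [0, 0, 0], "fingers": 30}, {"travel": [0, 0, 0], "turn": [0, 0, 0], "fingers": 30}, {"travel": [0, 0, 0], "turn": [0, 0, 0], "fingers": 30}], "squeeze": 40}}

```text
t: 8.3
eef_pos: [0.4536, 0.1965, 0.0473]
orientation: [0.999, -0.033, -0.0, -0.0]
ft_force: [0.5, -0.5, 0.2]
grip_width: 0.0357
gripper_force: 40.1
```

Emit:
{"fn": "send_rows", "kwargs": {"targets": [{"travel": [0, 0, -30], "turn": [0, 0, 0], "fingers": 30}, {"travel": [0, 0, -50], "turn": [0, 0, 0], "fingers": 30}, {"travel": [0, 0, -55], "turn": [0, 0, 0], "fingers": 30}, {"travel": [41, 5.2, 0], "turn": [0, 0, 0], "fingers": 30}, {"travel": [41, 5.2, 0], "turn": [0, 0, 0], "fingers": 30}, {"travel": [41, 5.2, 0], "turn": [0, 0, 0], "fingers": 30}, {"travel": [41, 5.2, 0], "turn": [0, 0, 0], "fingers": 30}, {"travel": [0, 0, 0], "turn": [0, 0, 0.155], "fingers": 30}, {"travel": [0, 0, 0], "turn": [0, 0, 0.155], "fingers": 30}, {"travel": [0, 0, 0], "turn": [0, 0, 0], "fingers": 30}]}}

```text
t: 9.55
eef_pos: [0.6156, 0.1648, 0.1816]
orientation: [0.982, -0.186, -0.001, 0.0]
ft_force: [-0.2, -0.0, -1.7]
grip_width: 0.0357
gripper_force: 40.2
```

Run:
```python
from h import *
from bench import *
s=read_state();print(s["t"],s["eef_pos"],2*np.arctan2(s["orientation"][1],s["orientation"][0]),s["orientation"],s["grip_width"])
c=[.616,.1652];yaw=-.376
S={n:imaging.snapshot(n) for n in("top","scene")}
s=read_state();q=[*s["eef_pos"][:2],s["eef_pos"][2]-.0473,2*np.arctan2(s["orientation"][1],s["orientation"][0])];print(np.round(q,4))
V=[];out=[]
for n,p in S.items():
    T=T_of(p);m=masks_of(p,"cassette_yellow")
    if m:
        print(n,m[0]["score"],m[0]["centre"])
    P=[proj(p,T,pose(q,B)) for B in BOX];u=np.vstack(P).mean(0).astype(int)-60
    k=3.25;I=cv2.resize(p["pixels"][max(u[1],0):u[1]+130,u[0]:u[0]+120],None,fx=k,fy=k,interpolation=cv2.INTER_CUBIC)
    for h in P: cv2.polylines(I,[np.int32((cv2.convexHull(h.astype(np.float32))[:,0]-[u[0],max(u[1],0)]+.5)*k)],True,(0,255,0),1)
    out.append(cv2.resize(I,(390,420)))
cv2.imwrite("pics/held.png",np.hstack(out)[:,:,::-1])
```

```text
9.55 [0.61564287 0.16480343 0.18164931] -0.3749246919569286 [ 9.82480168e-01 -1.86366272e-01 -5.49657524e-04  1.73486807e-04] 0.035682399212376543
[ 0.6157  0.165   0.1348 -0.3729]
top 0.62 [163.4, 120.2]
scene 0.71 [458.0, 143.1]
```

View pics/held.png

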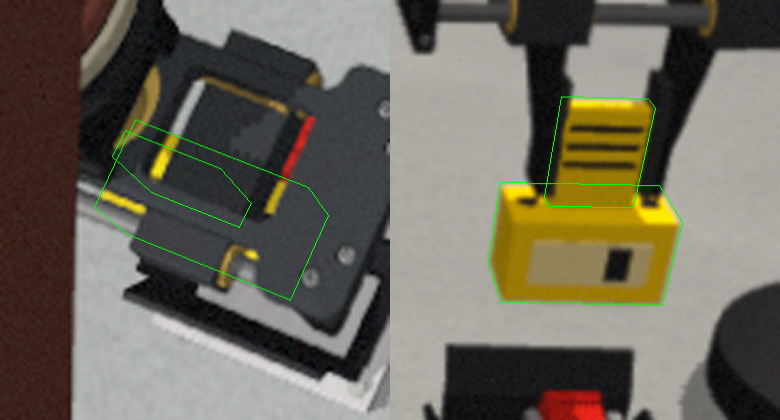

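The held cassette fits its predicted outline in the scene view, with the block at crop (585,245) upright over the bay. I lower it in stages.

Emit:
{"fn": "send_rows", "kwargs": {"targets": [{"travel": [0, 0, 20], "turn": [0, 0, 0], "fingers": 30}, {"travel": [0, 0, 20], "turn": [0, 0, 0], "fingers": 30}, {"travel": [0, 0, 15], "turn": [0, 0, 0], "fingers": 30}, {"travel": [0, 0, 8], "turn": [0, 0, 0], "fingers": 30}, {"travel": [0, 0, 8], "turn": [0, 0, 0], "fingers": 30}, {"travel": [0, 0, 8], "turn": [0, 0, 0], "fingers": 30}, {"travel": [0, 0, 8], "turn": [0, 0, 0], "fingers": 30}, {"travel": [0, 0, 0], "turn": [0, 0, 0], "fingers": 30}, {"travel": [0, 0, 0], "turn": [0, 0, 0], "fingers": 30}, {"travel": [0, 0, 0], "turn": [0, 0, 0], "fingers": 30}]}}

```text
t: 11.0
eef_pos: [0.6142, 0.1658, 0.0943]
orientation: [0.982, -0.187, -0.002, -0.0]
ft_force: [-4.4, 2.6, -1.8]
grip_width: 0.0359
gripper_force: 40.2
```

Emit:
{"fn": "send_rows", "kwargs": {"targets": [{"travel": [0, 0, 6], "turn": [0, 0, 0], "fingers": 30}, {"travel": [0, 0, 6], "turn": [0, 0, 0], "fingers": 30}, {"travel": [0, 0, 6], "turn": [0, 0, 0], "fingers": 30}, {"travel": [0, 0, 6], "turn": [0, 0, 0], "fingers": 30}, {"travel": [0, 0, 5], "turn": [0, 0, 0], "fingers": 30}, {"travel": [0, 0, 4], "turn": [0, 0, 0], "fingers": 30}, {"travel": [0, 0, 3], "turn": [0, 0, 0], "fingers": 30}, {"travel": [0, 0, 1], "turn": [0, 0, 0], "fingers": 30}, {"travel": [0, 0, 0], "turn": [0, 0, 0], "fingers": 30}, {"travel": [0, 0, 0], "turn": [0, 0, 0], "fingers": 30}]}}

```text
t: 12.25
eef_pos: [0.616, 0.1649, 0.058]
orientation: [0.982, -0.187, 0.0, -0.0]
ft_force: [0.2, 0.8, -5.7]
grip_width: 0.0353
gripper_force: 40.2
```

Emit:
{"fn": "send_rows", "kwargs": {"targets": [{"travel": [0, 0, 2], "turn": [0, 0, 0], "fingers": 30}, {"travel": [0, 0, 1], "turn": [0, 0, 0], "fingers": 30}, {"travel": [0, 0, 1], "turn": [0, 0, 0], "fingers": 30}, {"travel": [0, 0, 0], "turn": [0, 0, 0], "fingers": 30}, {"travel": [0, 0, 0], "turn": [0, 0, 0], "fingers": 30}, {"travel": [0, 0, 0], "turn": [0, 0, 0], "fingers": 30}, {"travel": [0, 0, 0], "turn": [0, 0, 0], "fingers": 30}, {"travel": [0, 0, 0], "turn": [0, 0, 0], "fingers": 30}, {"travel": [0, 0, 0], "turn": [0, 0, 0], "fingers": 30}, {"travel": [0, 0, 0], "turn": [0, 0, 0], "fingers": 30}]}}

```text
t: 13.5
eef_pos: [0.6164, 0.1648, 0.0554]
orientation: [0.982, -0.187, 0.001, -0.0]
ft_force: [-2.6, -0.6, 5.3]
grip_width: 0.0355
gripper_force: 40.2
```

Run:
```python
from h import *
from bench import *
s=read_state();print(s["t"],s["eef_pos"],s["ft_force"])
p=imaging.snapshot("scene")
cv2.imwrite("pics/seat.png",cv2.resize(p["pixels"][120:270,380:500],None,fx=3.6,fy=3.6,interpolation=cv2.INTER_CUBIC)[:,:,::-1])
```

```text
13.5 [0.61644227 0.16482974 0.05535136] [-2.60157985 -0.64648254  5.32983238]
```

View pics/seat.png

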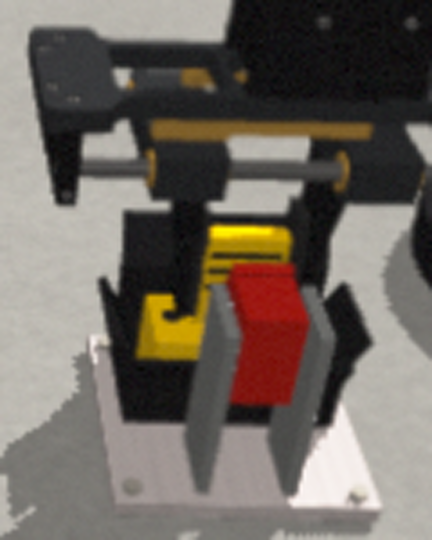

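The cassette is in the pocket with the red latch at crop (265,330) in front of it. The force is only 5 N up so far, so I push further to confirm it is on the floor.

Emit:
{"fn": "send_rows", "kwargs": {"targets": [{"travel": [0, 0, 1], "turn": [0, 0, 0], "fingers": 30}, {"travel": [0, 0, 1], "turn": [0, 0, 0], "fingers": 30}, {"travel": [0, 0, 1], "turn": [0, 0, 0], "fingers": 30}, {"travel": [0, 0, 0], "turn": [0, 0, 0], "fingers": 30}, {"travel": [0, 0, 0], "turn": [0, 0, 0], "fingers": 30}, {"travel": [0, 0, 0], "turn": [0, 0, 0], "fingers": 30}, {"travel": [0, 0, 0], "turn": [0, 0, 0], "fingers": 30}, {"travel": [0, 0, 0], "turn": [0, 0, 0], "fingers": 30}, {"travel": [0, 0, 0], "turn": [0, 0, 0], "fingers": 30}, {"travel": [0, 0, 0], "turn": [0, 0, 0], "fingers": 30}]}}

```text
t: 14.8
eef_pos: [0.6167, 0.1648, 0.0553]
orientation: [0.982, -0.187, 0.001, 0.0]
ft_force: [-10.4, -2.4, 22.4]
grip_width: 0.0355
gripper_force: 40.3
```

Seated: z stopped at 55.3 mm, which puts the underside at 8 mm, with 22 N up. Now I relieve, release and rise.

Emit:
{"fn": "send_rows", "kwargs": {"targets": [{"travel": [0, 0, -2], "turn": [0, 0, 0], "fingers": 30}, {"travel": [0, 0, 0], "turn": [0, 0, 0], "fingers": 50}, {"travel": [0, 0, 0], "turn": [0, 0, 0], "fingers": 50}, {"travel": [0, 0, 0], "turn": [0, 0, 0], "fingers": 50}, {"travel": [0, 0, 0], "turn": [0, 0, 0], "fingers": 50}, {"travel": [0, 0, -15], "turn": [0, 0, 0], "fingers": 50}, {"travel": [0, 0, -40], "turn": [0, 0, 0], "fingers": 50}, {"travel": [0, 0, -50], "turn": [0, 0, 0], "fingers": 50}, {"travel": [0, 0, -50], "turn": [0, 0, 0], "fingers": 50}, {"travel": [0, 0, -50], "turn": [0, 0, 0], "fingers": 50}]}}

```text
t: 16.05
eef_pos: [0.6159, 0.165, 0.2614]
orientation: [0.982, -0.187, 0.001, -0.0]
ft_force: [0.4, 0.3, 0.2]
grip_width: 0.0497
gripper_force: 0.0
```

Emit:
{"fn": "send_rows", "kwargs": {"targets": [{"travel": [-50, 0, 0], "turn": [0, 0, 0], "fingers": 50}, {"travel": [-50, 0, 0], "turn": [0, 0, 0], "fingers": 50}, {"travel": [-50, 0, 0], "turn": [0, 0, 0], "fingers": 50}, {"travel": [0, 50, 0], "turn": [0, 0, 0], "fingers": 50}, {"travel": [0, 50, 0], "turn": [0, 0, 0], "fingers": 50}, {"travel": [0, 50, 0], "turn": [0, 0, 0], "fingers": 50}, {"travel": [0, 0, 0], "turn": [0, 0, 0], "fingers": 50}, {"travel": [0, 0, 0], "turn": [0, 0, 0], "fingers": 50}, {"travel": [0, 0, 0], "turn": [0, 0, 0], "fingers": 50}, {"travel": [0, 0, 0], "turn": [0, 0, 0], "fingers": 50}]}}

```text
t: 17.3
eef_pos: [0.4214, 0.0813, 0.2583]
orientation: [0.982, -0.186, -0.0, -0.0]
ft_force: [-0.3, 0.2, -0.2]
grip_width: 0.0501
gripper_force: 0.0
```

Run:
```python
from h import *
from bench import *
s=read_state();print(s["t"],s["eef_pos"],s["ft_force"],s["grip_width"])
out=[]
for n,(x,y,w,h) in{"top":(140,80,140,130),"scene":(385,150,120,111)}.items():
    p=imaging.snapshot(n);T=T_of(p);a=cv2.imread(f"pics/{n}.png")[:,:,::-1]
    red=lambda I:((I[...,0]>150)&(I[...,1]<60)&(I[...,2]<60))[y:y+h,x:x+w]
    for I in(a,p["pixels"]):
        r=np.argwhere(red(I));print(n,len(r),(r.mean(0)[::-1]+[x,y]).round(1),(r.max(0)[::-1]+[x,y]),(r.min(0)[::-1]+[x,y]))
        J=I[y:y+h,x:x+w].copy();k=390/w;J=cv2.resize(J,(390,295),interpolation=cv2.INTER_CUBIC)
        if I is not a:
            P=[proj(p,T,pose([.616,.1652,.008,-.376],B)) for B in BOX]
            for q in P: cv2.polylines(J,[np.int32((cv2.convexHull(q.astype(np.float32))[:,0]-[x,y]+.5)*[390/w,295/h])],True,(0,255,0),1)
        out.append(J)
cv2.imwrite("pics/fin.png",np.vstack([np.hstack(out[:2]),np.hstack(out[2:])])[:,:,::-1])
```

```text
17.3 [0.42142913 0.08129751 0.25833115] [-0.33004386  0.23171391 -0.24574372] 0.05007767260655735
top 713 [201.3 126.1] [216 151] [191 103]
top 608 [202.3 122.6] [216 146] [190 104]
scene 248 [454.5 201.4] [465 209] [445 193]
scene 251 [454.5 201.2] [465 209] [445 193]
```

View pics/fin.png

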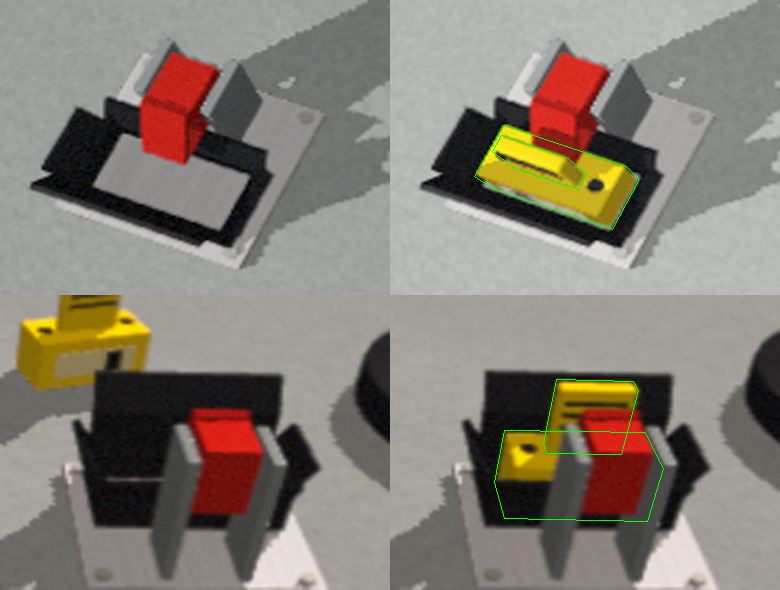

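The cassette sits on its predicted seated outline in both views. The latch's red region in the scene view is where it was at rest: centroid (454.5,201.2) against (454.5,201.4) before. The gripper is clear, so I hand in.

```bash
python3 -c "
from bench import ticket;print(ticket.hand_in())"
```

```text
the job is handed in; nothing more can be done
None
```

The yellow cassette is seated in the bay with the latch back at rest over its shoulder, the gripper is clear, the white spare was not touched, and the job was handed in at about 17 s; no verdict came back.

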